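Third hand for a lidded box: set the bench dogs, press and hold

TASK

Drop the two brass bench dogs end-down, fully home, into the two holes of the blue sprung stop on the wooden jig, with both boxes still on the bench; then stand the dark box, the one whose lid has no knob yet, upright on the jig's deck and press it, a broad side flat against both dogs, until the stop's black pointers are inside the green band of the scale, never going as far as the red. Finish while you are still pressing it there steadily, so that I can screw its knob on. Leave everything else on the bench where it is.

Things in the scene. Friction and masses are not known exactly. Their poses are not given: they have to be found in the camera images.
- jig: Fixed light-wood jig, 270 mm long (x -110 to +160), 170 wide, 55 high. Origin on its underside; x is the pressing direction, z up. Its deck, on which the box stands and slides, is the flat top at z = 55: x -110 to 0 over the full width, then a tongue 22 wide along y = 0 up to x = 50 between the stop's two arms. On both side rails lies a scale: white, green, white, red.
- stop (a joint): The blue sprung stop, a U-shaped block 84 mm wide that slides along the jig's +x when pushed: 0 = at rest, up to 0.045 m. A spring pushes it back with 0.5 N per mm. Its black pointers stand in the green band from 0.015 to 0.027, and reach the red at 0.033. Its top is 53.5 mm above the bench.
- hole_left (a point): Centre of the mouth of the stop's hole on the jig's +y side, 53.5 mm above the bench; moves with the stop. At rest it lies at jig x = 26, y = 27. Round vertical hole of 21 mm diameter with a chamfered mouth, 45 mm deep; axes as the jig's.
- hole_right (a point): The same at jig y = -27: the other hole, 54 mm from the first.
- dog1: Brass bench dog, a plain round pin of 18 mm diameter, 90 mm long, 180 g, with a chamfered foot. Origin at the centre of its foot, z along it (up). Starts upright in a hole of the rack, 68 mm of it showing above the rack. In the stop's hole 45 mm stand proud. Either dog may go into either hole.
- dog2: The second brass bench dog, identical.
- rack: Fixed dark-wood rack, 160 (x) x 56 (y) x 30 (z) mm, with three holes 22 mm diameter, 22 deep, in a row along its x at -50, 0 and +50; origin on the underside centre. Holds the two dogs and a green marker pen in any order.
- box: Dark wooden box with a stepped dark lid fixed on and no knob, only a small screw hole, and a thin brass band; about 160 g: 50 (x) x 66 (y) mm, upright sides up to 54 mm, 69 high in all. Origin at the centre of its underside, z up. Starts standing on the bench. When a 66 mm side touches both dogs, its centre is 34 mm in front of the line through the dogs' axes.
- done_box: Finished box of light wood, same size, with a knob on its lid, 85 mm high; to be left alone. Origin at the centre of its underside.
- marker: Green plastic marker pen, 18 mm diameter, 60 mm long, standing in the rack; not needed, to be left there. Origin at the centre of its foot.
- knob: Small dark wooden knob, 26 mm diameter, 22 high, lying on the bench; leave alone. Origin at its underside centre.
- screwdriver: Yellow-handled screwdriver lying on the bench; leave alone.
Mind the look-alikes: they are no part of the job. Leave any pink or white look-alike of the dog1 alone.

How it is judged:
By the outcome, as a careful person would: the job done as asked, in the order asked, and still so for the second after the job is handed in, while the arm keeps its last pose, push and grip.
It also fails if it takes over 72 s, if anything falls off the work surface, if the arm or the gripper's body presses on something with over 40 N, if the wrist force passes 120 N, or if a joint passes its speed limit or range.

ROBOT

A 7-joint arm with a two-finger parallel gripper is mounted at the origin on the work surface. World frame = base frame: x ahead of the robot, y to its left, z up, the work surface at z = 0. Lengths are in m, angles in rad, forces in N, time in s.
With the tool pointing down it reaches from about 0.425 to 0.925 m from the base axis. Payload 6.8 kg.
Tool frame: the origin (TCP) lies midway between the tips of the shut fingers; the grasp point (between the pads) lies 19 mm behind it (bot.hold_point_z is the distance from the TCP to the grasp point, in m); z points along the fingers, y is the line along which they close (so a half turn about z gives the same grasp; the last joint's range is limited). The gripper opens to 85 mm and grips with 20 to 120 N. Pads are 22 mm wide; open, the fingers measure 114 mm over their backs; the gripper's body (76 mm by 85 mm) begins 54 mm behind the grasp point. The pads swing forward as they close: fully open they stand 13 mm farther back than shut.
Start: joints at [1.139, 0.477, 0.022, 1.555, -0.011, 1.109, -0.083], TCP at [0.215, -0.64, 0.231] pointing down, gripper open.
Joint ranges: [-2.96, 2.96], [-0.34, 2.1], [-1.41, 1.46], [0.24, 2.44], [-1.37, 4.51], [0.17, 1.92], [-2.96, 2.96]. Speed limits (rad/s): [2.39, 2.39, 3.14, 3.14, 3.14, 3.14, 3.14].

INTERFACE

Orientations are given as a unit quaternion [w, x, y, z].
In Python, from station import bot gives the robot as it stands. The module is installed in compiled form; this text tells all that it offers.
- The arm moves only by the tool step_arm, never from a script. Its argument "increments" is a list that holds one entry, the list of rows, each a list of 7 numbers: the opening, from -1 (shut) to 1 (fully open), then the shift along the tool's x, y, z in mm, then the turn, a rotation vector about the tool's x, y, z in degrees. In form: [[[grip, x, y, z, ax, ay, az], ...]]. A call has 1 to 10 rows; each row is the pose to reach, as a shift and turn from the pose commanded when the call began, along the tool's axes at that moment; what a row does not reach only later rows make up. A row lasts 1/12 s, in which the tool goes at most 41.7 mm and 7.16 degrees, less where a joint would pass 70% of its speed; a pose out of reach is approached as far as the arm can. A call with a gripper value outside its range is refused whole. The fingers move at their own pace and stop on an object; "force" is the grip in N (left out, the last holds). Time passes only in rows, so rows that repeat a pose let the fingers close. It gives the time, the measured TCP pose, the force, the opening and the grip force at its end, in the units of the state.
- bot.get_obs(): the state, without advancing time (a new reading comes with each control period).
- bot.read_camera(name): name is "scene" or "top" or "wrist"; returns a dict with "image" (480x640x3 uint8, red, green, blue), "camera_matrix" (3x3 intrinsics, pixels), "R" (3x3) and "t" (3): a world point X has camera coordinates R X + t. Camera axes: x right, y down, z forward; pixel columns grow to the right and rows downward; lengths in m; the calibration is good to about 2 mm. A picture is of the moment at which its call begins. There is no depth.
- bot.hand_in(): hands the job in; it is judged then, once.
The state is a dict: "t": time; "q": joint angles; "joint_vel": joint speeds; "joint_torque": joint torques, N m; "eef_pos": TCP position; "tool_rot": TCP orientation; "contact_force": force on the tool from outside, world axes, zero at the start; "torque": the same for the moment, N m; "gripper_width": opening from 0.0 (shut) to 1.0 (fully open); "grasp_force": force on a finger pad.
Only numpy, scipy, OpenCV 4.12 (cv2) and the standard library are available. Lean on these libraries where they do the work, as an engineer would, in place of code of your own. Each camera call takes 0.05 s, during which the arm holds its last target. There are 200 camera calls.

## Working session

There is one attempt and no reset: what is moved stays moved. The work goes in short steps, Python scripts to look and compute and a tool call to move; the robot and the scene stay as the last step left them, time stands still between calls to the robot, and variables do not carry over. Pictures are saved under pics/ and viewed, at most 10 in all, crops included, and the job is handed in when it is done.

Besides the shell and the picture viewer there is one more tool, called as name(argument=value, ...) on one line, values as JSON. step_arm: Moves the arm, as the interface text tells. Its arguments: {"type":"object","properties":{"increments":{"type":"array"},"force":{"type":"number"}},"required":["increments"]}

```bash
mkdir -p pics
cat > h.py <<'E'
import numpy as np, cv2
from station import bot
def snap(cam,fn):
    c=bot.read_camera(cam); cv2.imwrite(f'pics/{fn}.png',c['image'][:,:,::-1]); np.savez(f'pics/{fn}.npz',K=c['camera_matrix'],R=c['R'],t=c['t']); return c
def ray(fn,uv):
    c=np.load(f'pics/{fn}.npz'); d=c['R'].T@np.linalg.inv(c['K'])@np.array([uv[0],uv[1],1.]); o=-c['R'].T@c['t']; return o,d/np.linalg.norm(d)
def atz(fn,uv,z):
    o,d=ray(fn,uv); return o+d*(z-o[2])/d[2]
def tri(*obs):
    A=np.zeros((3,3));b=np.zeros(3)
    for fn,uv in obs:
        o,d=ray(fn,uv);P=np.eye(3)-np.outer(d,d);A+=P;b+=P@o
    p=np.linalg.solve(A,b); return p,[np.linalg.norm((np.eye(3)-np.outer(d,d))@(p-o)) for o,d in (ray(*x) for x in obs)]
def proj(fn,X):
    c=np.load(f'pics/{fn}.npz'); p=c['K']@(c['R']@np.array(X)+c['t']); return p[:2]/p[2]
def crop(fn,out,x0,y0,x1,y1,s):
    im=cv2.imread(f'pics/{fn}.png')[y0:y1,x0:x1]; cv2.imwrite(f'pics/{out}.png',cv2.resize(im,None,fx=s,fy=s,interpolation=cv2.INTER_CUBIC))
E
python3 - <<'E'
from h import *
np.set_printoptions(precision=4,suppress=True)
for c in('scene','top'): snap(c,c+'0')
for c in('scene0','top0'):
    d=np.load(f'pics/{c}.npz'); print(-d['R'].T@d['t'],d['R'][2],d['K'][0,0])
o=bot.get_obs(); print({k:o[k] for k in('t','eef_pos','tool_rot','contact_force','gripper_width')},bot.hold_point_z)
E
```

```text
[ 1.2013 -0.3148  0.5838] [-0.7233  0.3553 -0.5921] 458.5333316995642
[ 0.4521 -0.0202  1.2827] [ 0.0944  0.0044 -0.9955] 552.1762841176925
{'t': 0.1, 'eef_pos': array([ 0.2146, -0.6394,  0.2304]), 'tool_rot': array([-0.0008,  0.9869,  0.1612, -0.0002]), 'contact_force': array([-0.2461, -1.1035, -0.2141]), 'gripper_width': 0.9990767758584135} 0.0187
```

View pics/top0.png

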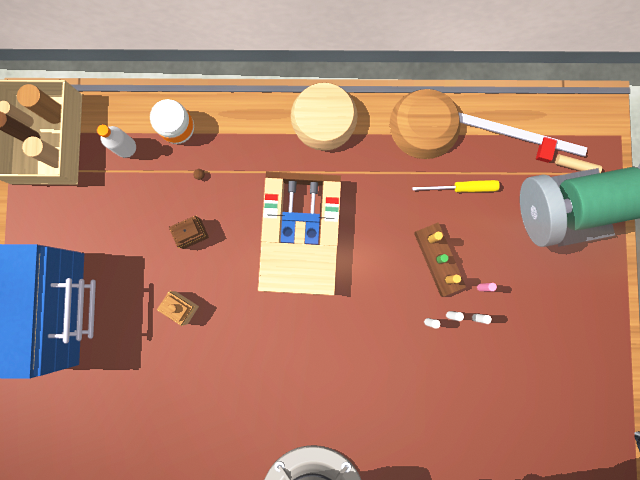

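View pics/scene0.png

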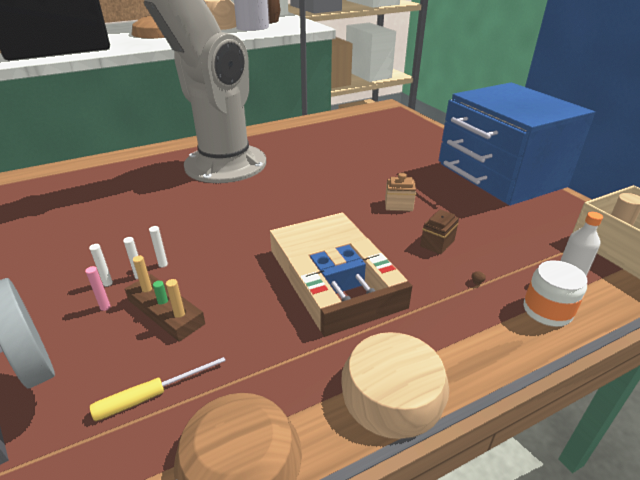

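The top view shows the jig at about (302,235), the rack with dogs at (436,236) and (454,279), and the pen at (443,258). The dark box is at (188,233) and the finished box at (178,308). The scene view shows the same things from the far side. I'll enlarge both.

Run:
```python
from h import *
def cr(fn,x0,y0,w,h,s):
    return cv2.resize(cv2.imread(f'pics/{fn}.png')[y0:y0+h,x0:x0+w],None,fx=s,fy=s,interpolation=cv2.INTER_CUBIC)
# A: top: jig 250..350 x 170..300 x4 (400x520) | rack 410..475,220..300 x5 -> 325x400
A=np.zeros((600,800,3),np.uint8)
A[:520,:400]=cr('top0',250,170,100,130,4)
A[:300,400:800]=cr('top0',405,223,80,60,5); 
A[300:600,400:800]=cr('top0',405,248,80,60,5)*0+cr('top0',160,205,80,60,5)
cv2.imwrite('pics/cA.png',A)
B=np.zeros((600,800,3),np.uint8)
B[:375,:450]=cr('scene0',268,210,150,125,3)
B[:400,450:800]=cr('scene0',80,220,140,160,2.5)
B[400:600,450:800]=cr('scene0',410,200,70,40,5)
cv2.imwrite('pics/cB.png',B)
```

```text
(no output)
```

View pics/cA.png

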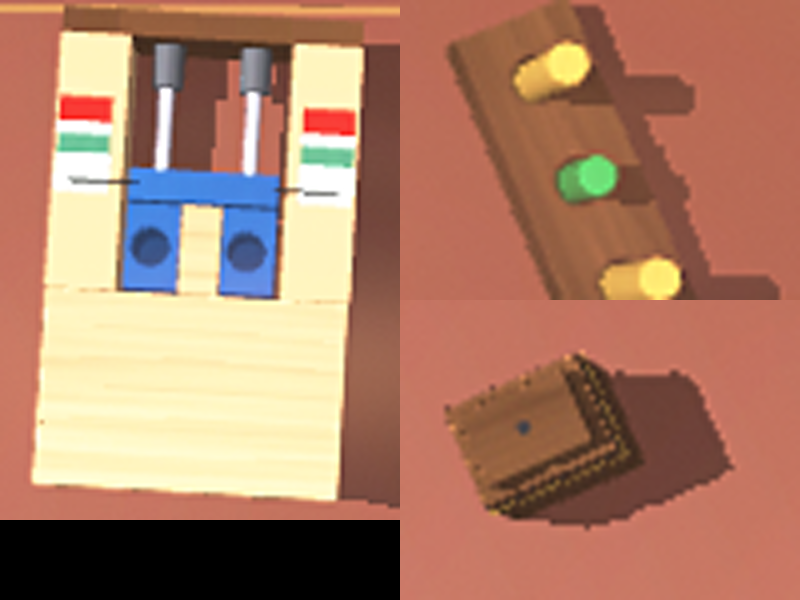

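View pics/cB.png

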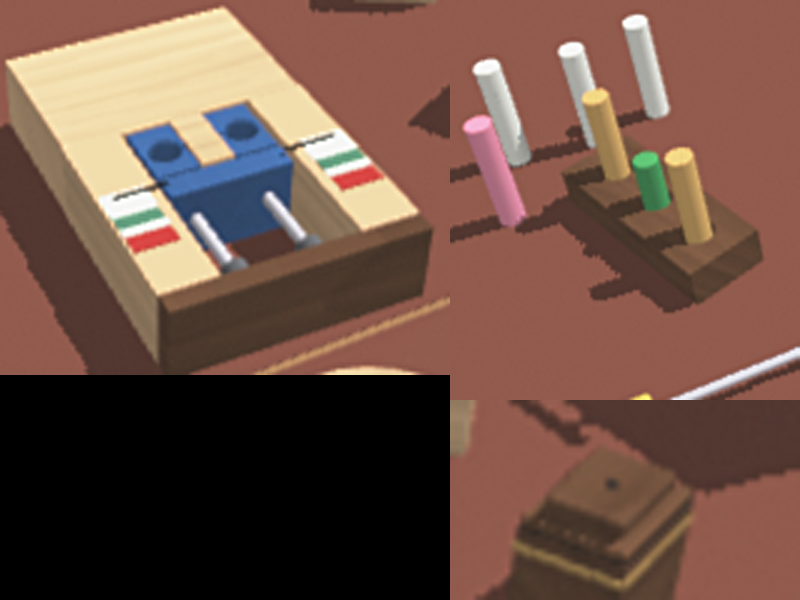

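Run:
```python
from h import *
np.set_printoptions(precision=4,suppress=True)
T=lambda U,V,X,Y,x0,y0,s:((U-X+.5)/s-.5+x0,(V-Y+.5)/s-.5+y0)
j=lambda U,V:('top0',T(U,V,0,0,250,170,4)); r=lambda U,V:('top0',T(U,V,400,0,405,223,5)); b=lambda U,V:('top0',T(U,V,400,300,160,205,5))
sj=lambda U,V:('scene0',T(U,V,0,0,268,210,3)); sr=lambda U,V:('scene0',T(U,V,450,0,80,220,2.5)); sb=lambda U,V:('scene0',T(U,V,450,400,410,200,5))
for n,a,c in [('hl',j(151,246),sj(240,131)),('hr',j(246,252),sj(166,152)),('dA',r(571,62),sr(680,157)),('dB',r(660,279),sr(597,98)),('box',b(523,427),sb(612,484)),('pen',r(598,175),sr(647,160))]:
    print(n,*tri(a,c))
P=[atz(*j(*p),.055) for p in [(60,32),(364,46),(338,499),(33,484)]]
for p in P:print(p)
d=(P[0]+P[1]-P[2]-P[3]);print('jig yaw',np.degrees(np.arctan2(d[1],d[0])), np.linalg.norm(d)/2)
for p in [(447,412),(562,370),(597,440),(487,487)]: print('lid',atz(*b(*p),.069))
q=[atz(*b(*p),.069)[:2] for p in [(447,412),(562,370),(597,440),(487,487)]]
d=q[0]-q[1]+q[3]-q[2]; print('long yaw',np.degrees(np.arctan2(d[1],d[0])),np.linalg.norm(d)/2)
d=q[0]-q[3]+q[1]-q[2]; print('short yaw',np.degrees(np.arctan2(d[1],d[0])),np.linalg.norm(d)/2)
```

```text
hl [0.5948 0.0601 0.0503] [np.float64(0.0005485623556966443), np.float64(0.0005485623556966794)]
hr [0.592  0.0072 0.05  ] [np.float64(0.001020979648725932), np.float64(0.0010209796487258961)]
dA [ 0.5829 -0.2692  0.096 ] [np.float64(0.0013875073212309317), np.float64(0.0013875073212308775)]
dB [ 0.4895 -0.3066  0.0942] [np.float64(0.0012000808682285668), np.float64(0.0012000808682286106)]
box [0.594  0.2876 0.068 ] [np.float64(0.00040879919798662357), np.float64(0.0004087991979867027)]
pen [ 0.5362 -0.2872  0.0648] [np.float64(0.001135311277519154), np.float64(0.0011353112775191933)]
[0.7154 0.1121 0.055 ]
[ 0.7083 -0.0596  0.055 ]
[ 0.4537 -0.0458  0.055 ]
[0.461  0.1232 0.055 ]
jig yaw -2.7887870671142756 0.2548083369178771
lid [0.6002 0.3209 0.069 ]
lid [0.6192 0.2704 0.069 ]
lid [0.5881 0.254  0.069 ]
lid [0.5669 0.3022 0.069 ]
long yaw 112.18925548236295 0.053248351073011
short yaw 28.599482782508957 0.03671194302734336
```

The holes are near (0.595,0.060) and (0.592,0.007), and the jig yaw is about -2.8°. The dog tops are near (0.583,-0.269) and (0.490,-0.307). I'll move over the rack for a wrist view.

step_arm(increments=[[[0, 20, -11, 0, 0, 0, 0], [0, 56, -31, 0, 0, 0, 0], [0, 92, -51, 0, 0, 0, 0], [0, 128, -71, 0, 0, 0, 0], [0, 164, -91, 0, 0, 0, 0], [0, 200, -111, 0, 0, 0, 0], [0, 236, -131, 0, 0, 0, 0], [0, 272, -151, 0, 0, 0, 0], [0, 308, -171, 0, 0, 0, 0], [0, 344, -191, 0, 0, 0, 0]]], force=60)

```text
t: 0.93
eef_pos: [0.4809, -0.3477, 0.2311]
tool_rot: [-0.0, 0.987, 0.161, -0.0]
contact_force: [1.1, -0.6, 0.2]
gripper_width: 0.502
grasp_force: 0.0
```

step_arm(increments=[[[-0.1, 30, -17, 0, 0, 0, 0], [-0.1, 55, -32, 0, 0, 0, 0], [-0.1, 70, -40, 0, 0, 0, 0], [-0.1, 70, -40, 0, 0, 0, 0]]])

```text
t: 1.27
eef_pos: [0.537, -0.2839, 0.2309]
tool_rot: [-0.001, 0.986, 0.165, 0.001]
contact_force: [0.2, -0.0, 0.5]
gripper_width: 0.453
grasp_force: 0.0
```

Run:
```python
from h import *
np.set_printoptions(precision=4,suppress=True)
snap('wrist','w1'); d=np.load('pics/w1.npz'); o=bot.get_obs(); print(o['t'],o['eef_pos'],o['tool_rot'],o['gripper_width'],o['q']); print(-d['R'].T@d['t'],d['R'],d['K'])
for X in [(0.5829,-.2692,.098),(.4895,-.3066,.098),(.5362,-.2872,.068)]: print(proj('w1',X))
```

```text
1.3167 [ 0.5351 -0.2867  0.2308] [-0.0006  0.9866  0.1634 -0.    ] 0.45084122966715046 [ 0.5013  0.3722 -0.1445  1.7168  0.059   1.0575 -0.9049]
[ 0.6074 -0.2607  0.3732] [[ 0.3256 -0.9455 -0.0033]
 [-0.905  -0.3126  0.2885]
 [-0.2738 -0.0909 -0.9575]] [[400.1717   0.     323.7554]
 [  0.     400.1717 238.0612]
 [  0.       0.       1.    ]]
[325.2134 157.4629]
[331.6807 293.6107]
[327.4528 218.5153]
```

View pics/w1.png

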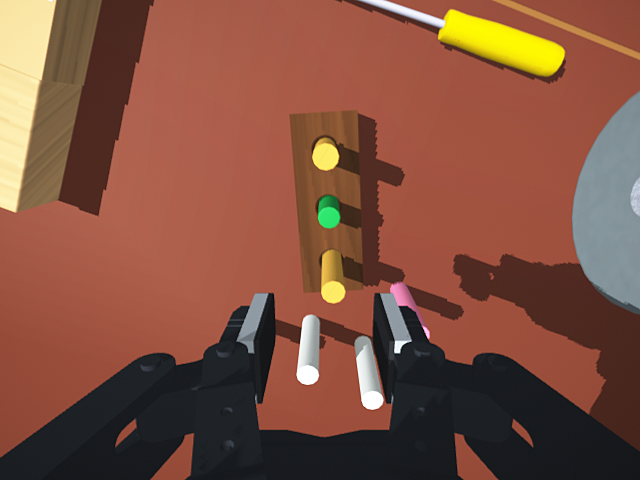

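Wrist view: dog A's top is at (325,156), dog B's at (333,292), both within 1.5 px of the prediction. White look-alike tops are at (308,375) and (372,400), and the pink one is near (420,335) behind a finger.

Run:
```python
from h import *
np.set_printoptions(precision=4,suppress=True)
T=lambda U,V,X,Y,x0,y0,s:((U-X+.5)/s-.5+x0,(V-Y+.5)/s-.5+y0)
r=lambda U,V:('top0',T(U,V,400,0,405,223,5)); sr=lambda U,V:('scene0',T(U,V,450,0,80,220,2.5))
print(tri(r(571,62),sr(680,157),('w1',(325,156)))); print(tri(r(660,279),sr(597,98),('w1',(333,292))))
for p in [(325,156),(333,292),(308,375),(372,400),(420,335)]: print(atz('w1',p,.098))
```

```text
(array([ 0.5832, -0.269 ,  0.0961]), [np.float64(0.0015779034057882082), np.float64(0.0012249596302970763), np.float64(0.00044979585604717505)])
(array([ 0.4896, -0.3069,  0.0943]), [np.float64(0.0008251328561913474), np.float64(0.00158099886996095), np.float64(0.000770757242680631)])
[ 0.5838 -0.2687  0.098 ]
[ 0.4911 -0.3071  0.098 ]
[ 0.4162 -0.3122  0.098 ]
[ 0.4108 -0.3691  0.098 ]
[ 0.4789 -0.3828  0.098 ]
```

step_arm(increments=[[[-0.1, 25, -1, 15, 0, 0, 0], [-0.1, 46, -1, 45, 0, 0, 0], [-0.1, 52, -1, 80, 0, 0, 0], [-0.1, 52, -1, 110, 0, 0, 0], [-0.1, 52, -1, 135, 0, 0, 0], [-0.1, 52, -1, 155, 0, 0, 0], [-0.1, 52, -1, 166, 0, 0, 0], [-0.1, 52, -1, 168, 0, 0, 0], [-0.1, 52, -1, 168, 0, 0, 0]]])

```text
t: 2.07
eef_pos: [0.582, -0.2727, 0.0631]
tool_rot: [-0.0, 0.987, 0.161, -0.001]
contact_force: [-0.3, -0.0, 0.9]
gripper_width: 0.45
grasp_force: 0.0
```

step_arm(increments=[[[-1, 0, 0, 0, 0, 0, 0], [-1, 0, 0, 0, 0, 0, 0], [-1, 0, 0, 0, 0, 0, 0], [-1, 0, 0, 0, 0, 0, 0], [-1, 0, 0, 0, 0, 0, 0]]], force=50)

```text
t: 2.48
eef_pos: [0.5835, -0.2716, 0.065]
tool_rot: [0.0, 0.987, 0.161, 0.001]
contact_force: [-1.9, 2.2, 6.7]
gripper_width: 0.19
grasp_force: 48.7
```

step_arm(increments=[[[-1, 0, 0, -10, 0, 0, 0], [-1, 0, 0, -30, 0, 0, 0], [-1, 2, -5, -55, 0, 0, 0], [-1, 8, -21, -78, 0, 0, -3], [-1, 18, -48, -94, 0, 0, -9], [-1, 30, -80, -102, 0, 0, -16], [-1, 43, -115, -105, 0, 0, -23], [-1, 56, -150, -105, 0, 0, -30], [-1, 69, -185, -105, 0, 0, -37], [-1, 82, -220, -105, 0, 0, -44]]])

```text
t: 3.32
eef_pos: [0.5905, -0.0359, 0.1694]
tool_rot: [0.001, 0.853, 0.522, 0.0]
contact_force: [0.9, -0.3, -2.6]
gripper_width: 0.195
grasp_force: 48.9
```

Run:
```python
from h import *
from scipy.spatial.transform import Rotation as R
o=bot.get_obs(); q=o['tool_rot']; M=R.from_quat(q,scalar_first=True).as_matrix()
print(o['t'],o['eef_pos'],o['gripper_width'],o['contact_force'],'toolx yaw',np.degrees(np.arctan2(M[1,0],M[0,0])),(M.T@(np.array([.593,.0600,.17])-o['eef_pos'])*1000).round(1))
```

```text
3.3167 [ 0.59045556 -0.03587165  0.16943241] 0.1945449364491464 [ 0.89062315 -0.32739829 -2.59695625] toolx yaw 62.86741459188274 [ 86.5 -41.5  -0.6]
```

step_arm(increments=[[[-1, 30, -14, 0, 0, 0, -7], [-1, 58, -28, 0, 0, 0, -14], [-1, 78, -37, 0, 0, 0, -20], [-1, 86, -41, 0, 0, 0, -24.5], [-1, 86, -41, 0, 0, 0, -24.5], [-1, 86, -41, 0, 0, 0, -24.5]]])

```text
t: 3.82
eef_pos: [0.5938, 0.0577, 0.1687]
tool_rot: [0.0, 0.726, 0.688, -0.0]
contact_force: [-0.3, -0.2, -1.4]
gripper_width: 0.193
grasp_force: 48.8
```

```bash
cat >> h.py <<'E'
from scipy.spatial.transform import Rotation as Rt
np.set_printoptions(precision=4,suppress=True)
def st(target=None):
    o=bot.get_obs(); M=Rt.from_quat(o['tool_rot'],scalar_first=True).as_matrix()
    print('t',o['t'],'p',o['eef_pos'],'w',o['gripper_width'],'F',o['contact_force'],'xyaw',np.degrees(np.arctan2(M[1,0],M[0,0])),'z',M[:,2],'q7',o['q'][6])
    if target is not None: print('delta tool mm',M.T@(np.array(target)-o['eef_pos'])*1000)
E
python3 - <<'E'
from h import *
snap('wrist','w2'); st(); print(proj('w2',(.5948,.0601,.0535)),proj('w2',(.592,.0072,.0535)))
E
```

```text
t 3.8667 p [0.5939 0.0565 0.1686] w 0.19666556224264276 F [ 0.5002 -1.007  -1.3789] xyaw 86.82627207424937 z [ 0.0003 -0.0013 -1.    ] q7 -0.47741699052964953
[324.1334 228.3714] [324.1376 300.7722]
```

View pics/w2.png

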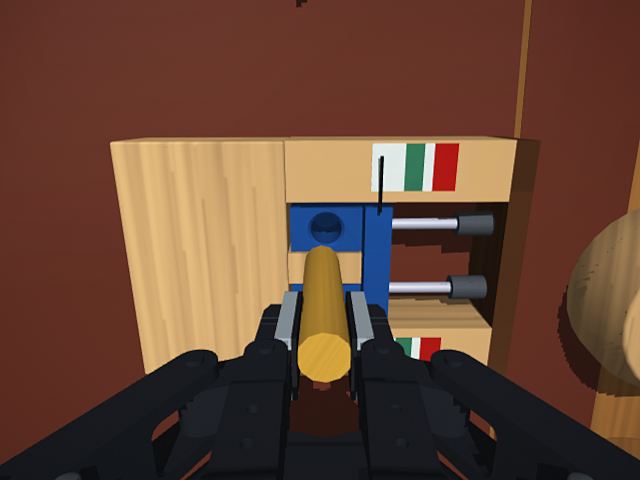

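The left hole's mouth shows at about (326,228) against a predicted (324,228). The held dog's top is at (324,357). An enlarged crop should show the dog's lean.

Run:
```python
from h import *
crop('w2','c2',270,200,400,390,3.1)
```

```text
(no output)
```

View pics/c2.png

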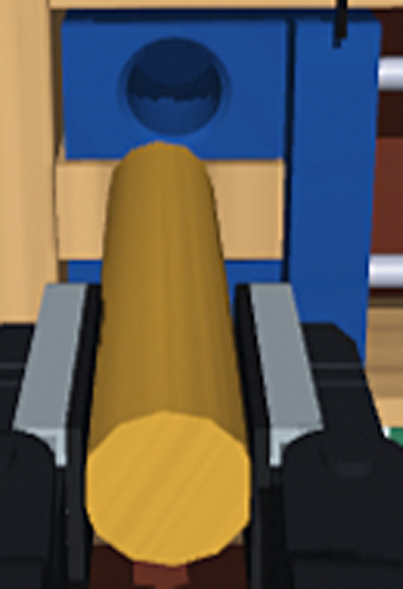

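Run:
```python
from h import *
H=atz('w2',(326.4,227.7),.0535); print('hole',H)
for dz in (.052,.057,.062):
    zt=.1686-dz+.09
    top=atz('w2',(324.1,357),zt); print(dz,'top',top, 'upright foot px',proj('w2',[top[0],top[1],zt-.09]), 'rim far', proj('w2',[top[0],top[1]+.008,zt-.09]), 'side', proj('w2',[top[0]-.009,top[1],zt]),proj('w2',[top[0]+.009,top[1],zt]))
```

```text
hole [0.5963 0.0605 0.0535]
0.052 top [0.5948 0.0625 0.2066] upright foot px [323.9524 256.5221] rim far [323.1181 241.6986] side [294.089  358.3924] [354.1806 355.6043]
0.057 top [0.5946 0.0592 0.2016] upright foot px [323.9564 259.2483] rim far [323.145  244.8617] side [295.4609 358.3288] [352.8024 355.6683]
0.062 top [0.5944 0.056  0.1966] upright foot px [323.9602 261.8306] rim far [323.1705 247.8559] side [296.7129 358.2707] [351.545  355.7266]
```

step_arm(increments=[[[-1, 1.5, 1.2, 15, 0, 0, 0], [-1, 2.4, 2.1, 35, 0, 0, 0], [-1, 2.4, 2.1, 46, 0, 0, 0], [-1, 2.4, 2.1, 50, 0, 0, 0], [-1, 2.4, 2.1, 50, 0, 0, 0], [-1, 2.4, 2.1, 50, 0, 0, 0]]])

```text
t: 4.37
eef_pos: [0.5963, 0.0598, 0.1187]
tool_rot: [0.0, 0.726, 0.688, 0.0]
contact_force: [0.8, -0.7, -1.8]
gripper_width: 0.196
grasp_force: 48.9
```

Run:
```python
from h import *
snap('wrist','w3'); st(); crop('w3','c3',270,200,400,390,3.1); print(proj('w3',(.5958,.0604,.0535)),proj('w3',(.5958,.0604,.06)))
```

```text
t 4.4167 p [0.5966 0.0601 0.1191] w 0.19746821077390972 F [-0.2566  0.4174 -1.4036] xyaw 86.99398600013906 z [ 0.0012  0.     -1.    ] q7 -0.5122142587332544
[321.8404 256.0025] [321.7817 260.0531]
```

View pics/c3.png

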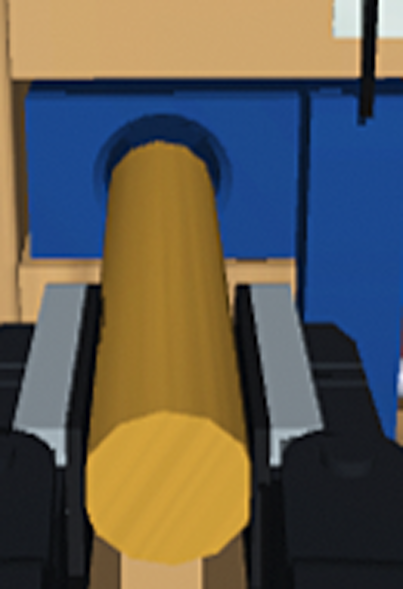

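The hole's mouth is centred around the foot: hole at crop (162,173), foot about (161,185) with parallax. I'm going down.

step_arm(increments=[[[-1, 0, 0, 5, 0, 0, 0], [-1, 0, 0, 10, 0, 0, 0], [-1, 0, 0, 15, 0, 0, 0], [-1, 0, 0, 20, 0, 0, 0], [-1, 0, 0, 25, 0, 0, 0]]])

```text
t: 4.83
eef_pos: [0.596, 0.0602, 0.0927]
tool_rot: [0.0, 0.725, 0.689, -0.0]
contact_force: [-0.0, -1.4, -1.1]
gripper_width: 0.197
grasp_force: 49.0
```

step_arm(increments=[[[-1, 0, 0, 6, 0, 0, 0], [-1, 0, 0, 12, 0, 0, 0], [-1, 0, 0, 18, 0, 0, 0], [-1, 0, 0, 23, 0, 0, 0], [-1, 0, 0, 25, 0, 0, 0], [-1, 0, 0, 26, 0, 0, 0], [-1, 0, 0, 26, 0, 0, 0]]])

```text
t: 5.42
eef_pos: [0.5957, 0.0601, 0.0669]
tool_rot: [-0.0, 0.725, 0.689, -0.0]
contact_force: [1.1, -2.3, -3.4]
gripper_width: 0.197
grasp_force: 48.9
```

step_arm(increments=[[[-1, 0, 0, 1, 0, 0, 0], [-1, 0, 0, 2, 0, 0, 0], [-1, 0, 0, 2, 0, 0, 0]]])

```text
t: 5.67
eef_pos: [0.5962, 0.0601, 0.0656]
tool_rot: [0.0, 0.725, 0.689, 0.0]
contact_force: [0.2, -2.9, 0.1]
gripper_width: 0.197
grasp_force: 49.2
```

step_arm(increments=[[[-0.1, 0, 0, 0, 0, 0, 0], [-0.1, 0, 0, 0, 0, 0, 0], [-0.1, 0, 0, 0, 0, 0, 0], [-0.1, 0, 0, -6, 0, 0, 0], [-0.1, 0, 0, -25, 0, 0, 0], [-0.1, 0, 0, -55, 0, 0, 0], [-0.1, 0, 0, -85, 0, 0, 0], [-0.1, 0, 0, -105, 0, 0, 0], [-0.1, 0, 0, -110, 0, 0, 0]]])

```text
t: 6.42
eef_pos: [0.5983, 0.0616, 0.18]
tool_rot: [0.002, 0.725, 0.689, 0.003]
contact_force: [0.6, 0.2, 0.3]
gripper_width: 0.451
grasp_force: 0.0
```

Run:
```python
from h import *
snap('wrist','w4'); st((.4903,-.307,.175)); snap('top','t4'); snap('scene','s4')
A=cv2.resize(cv2.imread('pics/w4.png')[180:480,220:420],None,fx=2,fy=2); B=cv2.resize(cv2.imread('pics/s4.png')[180:330,290:390],None,fx=4,fy=4)
cv2.imwrite('pics/c4.png',np.hstack([A,B]))
```

```text
t 6.4667 p [0.5979 0.0613 0.179 ] w 0.45213867227918564 F [0.787  0.5467 0.2877] xyaw 87.0659922040594 z [ 0.0059  0.001  -1.    ] q7 -0.475189141109001
delta tool mm [-373.3073  -88.5884    2.9953]
```

View pics/c4.png

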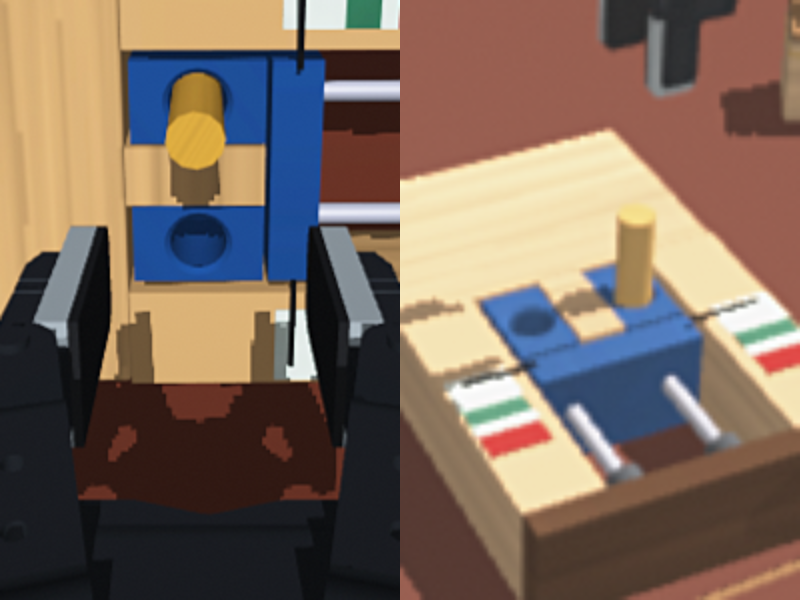

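Dog 1 stands in the left hole, top at (317.5,250.5) in w4. The right hole's mouth is at (319,299.5). I'll measure both.

Run:
```python
from h import *
print('dog1 top',tri(('w4',(317.4,250.3)),('s4',(348.6,233.6))))
print('hole R',atz('w4',(318.8,299.3),.0535), 'dog1 at z.0985',atz('w4',(317.4,250.3),.0985))
print('R tri',tri(('w4',(318.8,299.3)),('s4',(290+(532-400)/4-.4,180+323/4-.4))))
```

```text
dog1 top (array([0.5957, 0.06  , 0.0973]), [np.float64(0.00022194229845723157), np.float64(0.00022194229845721246)])
hole R [0.5932 0.0073 0.0535] dog1 at z.0985 [0.5955 0.0603 0.0985]
R tri (array([0.5933, 0.0065, 0.0513]), [np.float64(0.0002212413865538078), np.float64(0.00022124138655385772)])
```

step_arm(increments=[[[-0.1, -20, -5, 0, 0, 0, 6.8], [-0.1, -56, -13, 0, 0, 0, 13.6], [-0.1, -94, -22, 0, 0, 0, 20.4], [-0.1, -132, -31, 0, 0, 0, 27.2], [-0.1, -170, -40, 0, 0, 0, 34], [-0.1, -208, -49, 0, 0, 0, 41], [-0.1, -246, -58, 0, 0, 0, 48], [-0.1, -284, -67, 0, 0, 0, 55], [-0.1, -320, -76, 0, 0, 0, 62], [-0.1, -350, -83, 0, 0, 0, 68.5]]])

```text
t: 7.4
eef_pos: [0.4924, -0.2874, 0.1735]
tool_rot: [-0.0, 0.988, 0.157, -0.002]
contact_force: [0.8, 0.7, -0.7]
gripper_width: 0.449
grasp_force: 0.0
```

step_arm(increments=[[[-0.1, 0, 0, 0, 0, 0, 0], [-0.1, 0, 0, 0, 0, 0, 0]]])

```text
t: 7.57
eef_pos: [0.493, -0.2866, 0.1735]
tool_rot: [-0.001, 0.987, 0.159, -0.002]
contact_force: [0.4, 0.7, -0.1]
gripper_width: 0.451
grasp_force: 0.0
```

Run:
```python
from h import *
c=snap('wrist','w5'); st((.4903,-.307,.063)); p=proj('w5',(.4903,-.307,.098)); print(p)
hsv=cv2.cvtColor(c['image'],cv2.COLOR_RGB2HSV); m=cv2.inRange(hsv,(15,130,150),(32,255,255)); n,l,s,ce=cv2.connectedComponentsWithStats(m)
for i in range(1,n):
    if s[i][4]>80: print(s[i],ce[i])
```

```text
t 7.6167 p [ 0.4941 -0.2845  0.1737] w 0.4513587889672862 F [0.8587 1.0242 0.1778] xyaw 18.55366343510896 z [-0.0025  0.0014 -1.    ] q7 -0.8960671980870614
delta tool mm [-10.5858  20.3614 110.6812]
[355.1111 266.3828]
[ 336  218   35   61 1364] [350.4113 251.1261]
```

step_arm(increments=[[[-0.1, -6, 12, 10, 0, 0, 0], [-0.1, -10, 19, 35, 0, 0, 0], [-0.1, -10, 19, 65, 0, 0, 0], [-0.1, -10, 19, 90, 0, 0, 0], [-0.1, -10, 19, 105, 0, 0, 0], [-0.1, -10, 19, 110, 0, 0, 0], [-0.1, -10, 19, 110, 0, 0, 0]]])

```text
t: 8.2
eef_pos: [0.4908, -0.3046, 0.0632]
tool_rot: [-0.001, 0.987, 0.162, -0.001]
contact_force: [0.4, -0.4, 0.5]
gripper_width: 0.455
grasp_force: 0.0
```

step_arm(increments=[[[-1, 0, 0, 0, 0, 0, 0], [-1, 0, 0, 0, 0, 0, 0], [-1, 0, 0, 0, 0, 0, 0], [-1, 0, 0, 0, 0, 0, 0], [-1, 0, 0, 0, 0, 0, 0]]], force=50)

```text
t: 8.62
eef_pos: [0.4923, -0.3063, 0.0663]
tool_rot: [0.001, 0.987, 0.161, 0.001]
contact_force: [-0.4, 0.0, 2.6]
gripper_width: 0.196
grasp_force: 49.1
```

step_arm(increments=[[[-1, 0, 0, -10, 0, 0, 0], [-1, 0, 0, -32, 0, 0, 0], [-1, 0, 0, -58, 0, 0, 0], [-1, 3, -4, -80, 0, 0, -3], [-1, 14, -19, -95, 0, 0, -9], [-1, 30, -41, -102, 0, 0, -16], [-1, 51, -69, -105, 0, 0, -23], [-1, 72, -98, -105, 0, 0, -30], [-1, 93, -127, -105, 0, 0, -37], [-1, 114, -156, -105, 0, 0, -44]]])

```text
t: 9.45
eef_pos: [0.5502, -0.1206, 0.1713]
tool_rot: [0.0, 0.853, 0.521, 0.0]
contact_force: [0.7, 0.1, -2.5]
gripper_width: 0.193
grasp_force: 49.2
```

Run:
```python
from h import *
st((.593,.0070,.17))
```

```text
t 9.45 p [ 0.5502 -0.1206  0.1713] w 0.19265460957193567 F [ 0.6808  0.1225 -2.4996] xyaw 62.86192731746044 z [ 0.0007 -0.0007 -1.    ] q7 -0.5238624320825667
delta tool mm [133.0904 -20.0822   1.2551]
```

step_arm(increments=[[[-1, 35, -5, 0, 0, 0, -7], [-1, 72, -11, 0, 0, 0, -14], [-1, 105, -16, 0, 0, 0, -20], [-1, 127, -19, 0, 0, 0, -24.5], [-1, 133, -20, 10, 0, 0, -24.5], [-1, 133, -20, 25, 0, 0, -24.5], [-1, 133, -20, 30, 0, 0, -24.5], [-1, 133, -20, 30, 0, 0, -24.5]]])

```text
t: 10.12
eef_pos: [0.5921, 0.004, 0.1388]
tool_rot: [-0.001, 0.726, 0.688, -0.002]
contact_force: [0.3, -0.1, -1.6]
gripper_width: 0.193
grasp_force: 49.2
```

Run:
```python
from h import *
snap('wrist','w6'); st((.593,.0070,.118))
for f in('w2','w3','w6'):
    im=cv2.imread(f'pics/{f}.png'); hsv=cv2.cvtColor(im,cv2.COLOR_BGR2HSV)
    m=cv2.inRange(hsv,(15,140,185),(32,255,255)); m[:300]=0; n,l,s,ce=cv2.connectedComponentsWithStats(m); i=1+s[1:,4].argmax(); print(f,'top',s[i],ce[i])
    m=cv2.inRange(hsv,(15,140,60),(32,255,255)); n,l,s,ce=cv2.connectedComponentsWithStats(m); i=l[345,324]; print('all',s[i]); 
    for v in (s[i][1]+4,s[i][1]+8,s[i][1]+20): x=np.where(l[v]==i)[0]; print(v,x.min(),x.max())
```

```text
t 10.1667 p [0.5928 0.004  0.1398] w 0.1952971702229655 F [ 0.176  -0.0938 -1.7817] xyaw 86.93660951630778 z [-0.002 -0.001 -1.   ] q7 -0.40124407888289215
delta tool mm [ 3.0389  0.0738 21.7739]
w2 top [ 298  333   52   49 2088] [323.7912 356.9784]
all [ 297  246   63  137 5761]
250 311 331
254 307 336
266 305 339
w3 top [ 298  333   52   50 2091] [323.7484 357.1449]
all [ 288  246   63  137 5733]
250 311 332
254 307 335
266 305 338
w6 top [ 298  340   52   48 1972] [323.5456 363.1643]
all [ 287  250   77  138 5738]
254 313 334
258 310 337
270 307 341
```

step_arm(increments=[[[-1, 3, 0, 10, 0, 0, 0], [-1, 4.5, 0, 18, 0, 0, 0], [-1, 4.5, 0, 20, 0, 0, 0], [-1, 4.5, 0, 20, 0, 0, 0]]])

```text
t: 10.5
eef_pos: [0.5932, 0.0098, 0.1194]
tool_rot: [-0.001, 0.725, 0.689, -0.001]
contact_force: [-0.2, 0.1, -2.2]
gripper_width: 0.194
grasp_force: 49.2
```

Run:
```python
from h import *
snap('wrist','w7'); st((.5927,.0085,.118)); print(proj('w3',(.596,.0605,.0535)),proj('w7',(.5933,.0068,.0535)))
A=[cv2.resize(cv2.imread(f'pics/{f}.png')[200:390,260:390],None,fx=3,fy=3) for f in('w3','w7')]; cv2.imwrite('pics/c7.png',np.hstack(A))
```

```text
t 10.55 p [0.5936 0.0098 0.1199] w 0.19546300947722106 F [-0.084   0.1668 -1.6881] xyaw 87.04779995914626 z [-0.0008 -0.0001 -1.    ] q7 -0.4226369489446911
delta tool mm [-1.3045 -0.8264  1.9346]
[322.1946 255.8126] [323.4479 261.6125]
```

step_arm(increments=[[[-1, -1.2, -0.5, 0, 0, 0, 0], [-1, -1.2, -0.5, 4, 0, 0, 0], [-1, -1.2, -0.5, 9, 0, 0, 0], [-1, -1.2, -0.5, 14, 0, 0, 0], [-1, -1.2, -0.5, 19, 0, 0, 0], [-1, -1.2, -0.5, 24, 0, 0, 0]]])

```text
t: 11.05
eef_pos: [0.5931, 0.0087, 0.0956]
tool_rot: [-0.0, 0.725, 0.689, -0.0]
contact_force: [0.4, 0.1, -0.6]
gripper_width: 0.191
grasp_force: 49.2
```

step_arm(increments=[[[-1, 0, 0, 6, 0, 0, 0], [-1, 0, 0, 12, 0, 0, 0], [-1, 0, 0, 18, 0, 0, 0], [-1, 0, 0, 23, 0, 0, 0], [-1, 0, 0, 26, 0, 0, 0], [-1, 0, 0, 27, 0, 0, 0], [-1, 0, 0, 28, 0, 0, 0], [-1, 0, 0, 28, 0, 0, 0]]])

```text
t: 11.72
eef_pos: [0.5934, 0.0087, 0.0683]
tool_rot: [0.0, 0.725, 0.689, 0.0]
contact_force: [0.1, -0.2, -1.9]
gripper_width: 0.195
grasp_force: 49.2
```

step_arm(increments=[[[-1, 0, 0, 1, 0, 0, 0], [-1, 0, 0, 2, 0, 0, 0], [-1, 0, 0, 2.5, 0, 0, 0], [-1, 0, 0, 2.5, 0, 0, 0]]])

```text
t: 12.05
eef_pos: [0.5943, 0.0087, 0.0668]
tool_rot: [0.001, 0.725, 0.689, 0.001]
contact_force: [-0.6, -0.1, 4.7]
gripper_width: 0.193
grasp_force: 49.9
```

step_arm(increments=[[[-0.1, 0, 0, 0, 0, 0, 0], [-0.1, 0, 0, 0, 0, 0, 0], [-0.1, 0, 0, 0, 0, 0, 0], [-0.1, 0, 0, -6, 0, 0, 0], [-0.1, 0, 0, -25, 0, 0, 0], [-0.1, 0, 0, -55, 0, 0, 0], [-0.1, 0, 0, -85, 0, 0, 0], [-0.1, 0, 0, -110, 0, 0, 0], [-0.1, 0, 0, -125, 0, 0, 0], [0.5, 0, 0, -130, 0, 0, 0]]])

```text
t: 12.88
eef_pos: [0.5949, 0.0091, 0.1993]
tool_rot: [0.002, 0.725, 0.689, 0.002]
contact_force: [0.1, 0.4, 1.2]
gripper_width: 0.574
grasp_force: 0.0
```

Run:
```python
from h import *
snap('wrist','w8'); snap('scene','s8'); st((.594,.2876,.20))
for f in('s4','s8','w8'):
    hsv=cv2.cvtColor(cv2.imread(f'pics/{f}.png'),cv2.COLOR_BGR2HSV)
    m=cv2.inRange(hsv,(15,130,90),(32,255,255)); n,l,s,ce=cv2.connectedComponentsWithStats(m)
    for i in range(1,n):
        if 100<s[i][4]<3000: print(f,s[i],ce[i])
for X in [(.5957,.06,.0973),(.5933,.0068,.0973)]: print(proj('s8',X),proj('w8',X))
```

```text
t 12.9833 p [0.5938 0.0087 0.1968] w 0.7409748869269963 F [-0.3964  0.0803  0.5098] xyaw 87.04493964327104 z [ 0.002  -0.0001 -1.    ] q7 -0.3728660534520719
delta tool mm [278.4952 -14.1516  -3.234 ]
s4 [ 89 377  75  44 705] [125.4823 401.8738]
s8 [ 89 377  75  44 723] [125.4163 401.7732]
w8 [500   0  10  63 311] [504.5949  30.8617]
w8 [ 607    0   33  149 2911] [627.7633  83.2061]
w8 [305 137  29  35 782] [318.8529 154.1228]
w8 [ 308  212   27   44 1004] [320.8835 234.0498]
w8 [479 298   9  68 263] [482.9962 331.5856]
w8 [471 438   6  42 142] [473.8099 458.3592]
[348.4783 233.5724] [319.0083 156.5942]
[322.7387 240.4532] [319.807  241.2912]
```

step_arm(increments=[[[1, 15, -3, 0, 0, 0, 6], [1, 45, -10, 0, 0, 0, 13], [1, 78, -18, 0, 0, 0, 20], [1, 112, -26, 0, 0, 0, 27], [1, 146, -34, 0, 0, 0, 34], [1, 180, -42, 0, 0, 0, 41], [1, 214, -50, 0, 0, 0, 48], [1, 242, -56, 0, 0, 0, 55], [1, 256, -59, 0, 0, 0, 61], [1, 256, -59, 0, 0, 0, 64]]])

```text
t: 13.82
eef_pos: [0.5446, 0.2725, 0.1939]
tool_rot: [-0.001, 0.98, 0.201, -0.001]
contact_force: [-0.2, -0.2, 0.5]
gripper_width: 0.997
grasp_force: 0.0
```

step_arm(increments=[[[1, 0, 0, 0, 0, 0, 0], [1, 0, 0, 0, 0, 0, 0], [1, 0, 0, 0, 0, 0, 0]]])

```text
t: 14.07
eef_pos: [0.5474, 0.2661, 0.1947]
tool_rot: [0.001, 0.98, 0.2, -0.001]
contact_force: [0.2, -0.9, -0.3]
gripper_width: 0.998
grasp_force: 0.0
```

Run:
```python
from h import *
snap('wrist','w9'); st((.594,.2876,.20)); 
p=proj('w9',(.594,.2876,.069)); print(p)
x,y=p.astype(int); crop('w9','c9',max(0,x-110),max(0,y-90),x+110,y+75,3.6); print(max(0,x-110),max(0,y-90))
```

```text
t 14.1167 p [0.5477 0.2661 0.195 ] w 1.0003206310587374 F [ 0.2755 -0.006  -0.2376] xyaw 23.039098525056637 z [-0.001  -0.0011 -1.    ] q7 -1.8616007353090933
delta tool mm [51.0692 -1.6911 -5.0534]
[320.6905 153.0558]
210 63
```

View pics/c9.png

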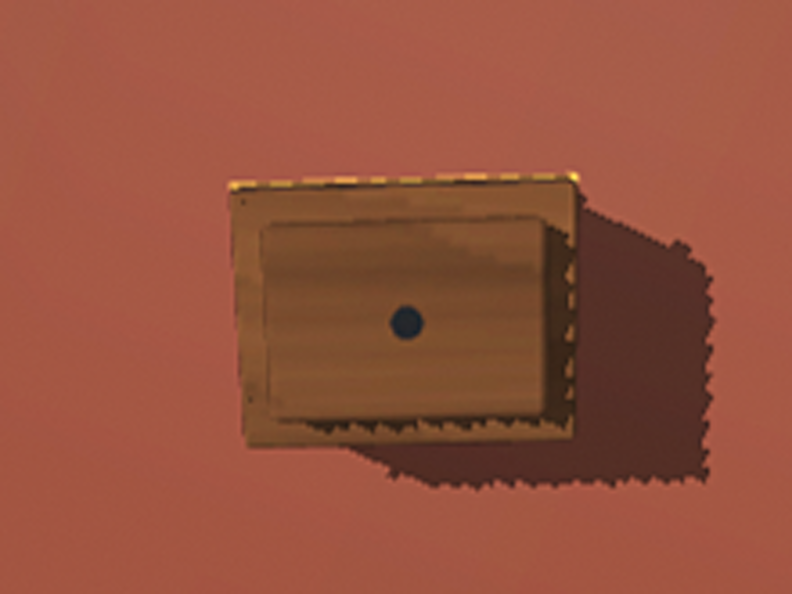

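The dark box is nearly square with the tool. Its lid corners in the crop are (262,223), (541,217), (543,414) and (272,418), and its screw hole is at (406,322). From here on I'll measure by code.

Run:
```python
from h import *
f=lambda U,V:('w9',((U+.5)/3.6-.5+210,(V+.5)/3.6-.5+63))
q=[atz(*f(*p),.069) for p in [(262,223),(541,217),(543,414),(272,418)]]
a=lambda d:np.degrees(np.arctan2(d[1],d[0]))
print('y yaw',a(q[0]-q[1]),a(q[3]-q[2]),'x yaw',a(q[0]-q[3]),a(q[1]-q[2]),sum(q)/4)
g=[atz(*f(*p),.054) for p in [(231,187),(578,180),(573,437),(248,446)]]
print(a(g[0]-g[1]),a(g[3]-g[2]),a(g[0]-g[3]),a(g[1]-g[2]),sum(g)/4)
h=atz(*f(406,322),.069); print('hole',h); st((h[0],h[1],.010))
T=lambda U,V,X,Y,x0,y0,s:((U-X+.5)/s-.5+x0,(V-Y+.5)/s-.5+y0)
print(tri(('top0',T(523,427,400,300,160,205,5)),('scene0',T(612,484,450,400,410,200,5)),f(406,322)))
```

```text
y yaw 114.27499876376974 113.93918160683384 x yaw 24.415076441873033 25.20553492454296 [0.5953 0.2872 0.069 ]
114.19317480648371 114.68841524961748 24.93693447862497 23.862775289216586 [0.595  0.2866 0.054 ]
hole [0.595  0.2868 0.069 ]
t 14.1167 p [0.5477 0.2661 0.195 ] w 1.0003206310587374 F [ 0.2755 -0.006  -0.2376] xyaw 23.039098525056637 z [-0.001  -0.0011 -1.    ] q7 -1.8616007353090933
delta tool mm [ 51.945   -0.675  184.9463]
(array([0.5945, 0.2872, 0.0684]), [np.float64(0.0007293460838269549), np.float64(0.00042422735337778743), np.float64(0.0006078677608894154)])
```

step_arm(increments=[[[1, 18, 0, 10, 0, 0, -1.4], [1, 40, 0, 28, 0, 0, -1.4], [1, 52, -0.7, 50, 0, 0, -1.4], [1, 52, -0.7, 80, 0, 0, -1.4], [1, 52, -0.7, 108, 0, 0, -1.4], [1, 52, -0.7, 134, 0, 0, -1.4], [1, 52, -0.7, 156, 0, 0, -1.4], [1, 52, -0.7, 174, 0, 0, -1.4], [1, 52, -0.7, 182, 0, 0, -1.4], [1, 52, -0.7, 183, 0, 0, -1.4]]])

```text
t: 14.95
eef_pos: [0.5942, 0.2868, 0.0107]
tool_rot: [0.001, 0.977, 0.212, -0.002]
contact_force: [-0.6, -0.6, 0.3]
gripper_width: 1.003
grasp_force: 0.0
```

Run:
```python
from h import *
st((.5948,.287,.011))
```

```text
t 14.95 p [0.5942 0.2868 0.0107] w 1.0027209970582984 F [-0.5554 -0.6495  0.2833] xyaw 24.423601775164393 z [-0.0032 -0.0019 -1.    ] q7 -1.901435066258857
delta tool mm [ 0.6427  0.0768 -0.2982]
```

step_arm(increments=[[[0.5, 0, 0, 0, 0, 0, 0], [0, 0, 0, 0, 0, 0, 0], [-0.5, 0, 0, 0, 0, 0, 0], [-0.5, 0, 0, 0, 0, 0, 0], [-1, 0, 0, 0, 0, 0, 0], [-1, 0, 0, 0, 0, 0, 0]]], force=60)

```text
t: 15.45
eef_pos: [0.5961, 0.2888, 0.0143]
tool_rot: [-0.0, 0.977, 0.212, 0.001]
contact_force: [0.3, -1.2, 6.9]
gripper_width: 0.767
grasp_force: 68.4
```

step_arm(increments=[[[-1, 0, 0, -12, 0, 0, 0], [-1, 0, 0, -32, 0, 0, 0], [-1, -4, 5, -55, 0, 0, 0], [-1, -18, 21, -75, 0, 0, 4], [-1, -38, 45, -88, 0, 0, 9], [-1, -60, 71, -92, 0, 0, 14], [-1, -82, 97, -92, 0, 0, 19], [-1, -104, 123, -92, 0, 0, 23], [-1, -126, 149, -92, 0, 0, 26], [-1, -146, 172, -92, 0, 0, 27.3]]])

```text
t: 16.28
eef_pos: [0.5324, 0.0692, 0.1054]
tool_rot: [0.0, 1.0, -0.027, -0.0]
contact_force: [1.3, -0.8, -1.0]
gripper_width: 0.765
grasp_force: 67.5
```

step_arm(increments=[[[-1, 0, 0, 0, 0, 0, 0], [-1, 0, 0, 0, 0, 0, 0]]])

```text
t: 16.45
eef_pos: [0.5328, 0.069, 0.1053]
tool_rot: [0.0, 1.0, -0.027, -0.0]
contact_force: [-0.7, 1.1, -1.4]
gripper_width: 0.763
grasp_force: 67.5
```

Run:
```python
from h import *
snap('top','t10');snap('scene','s10');c=snap('wrist','w10'); st((.5238,.0372,.075))
# screw hole in wrist image near the TCP
g=cv2.cvtColor(c['image'],cv2.COLOR_RGB2GRAY); o=bot.get_obs()['eef_pos']
print('expected hole px',proj('w10',(o[0],o[1],o[2]-.0125+.069)))
hsv=cv2.cvtColor(c['image'],cv2.COLOR_RGB2HSV)
m=cv2.inRange(hsv,(95,40,0),(130,255,90)); n,l,s,ce=cv2.connectedComponentsWithStats(m)
for i in range(1,n):
    if 40<s[i][4]<2000: print(s[i],ce[i])
```

```text
t 16.6 p [0.5338 0.0728 0.1053] w 0.7627786100529832 F [-0.2788 -0.2688 -2.2118] xyaw -2.7461475624760183 z [ 0.0008  0.001  -1.    ] q7 -1.9741729688326835
delta tool mm [-8.262  36.0992 30.2271]
expected hole px [319.9766 416.8439]
[235  58  78   5 147] [278.3333  59.8844]
[502  59  28   5  77] [516.2078  61.1688]
[313  85 177   5 539] [399.4824  86.0761]
[347 120  30  21 116] [362.7586 127.4483]
[426 127   4  28  75] [427.5867 141.48  ]
[227 308  44   2  80] [249.4125 308.475 ]
[314 408  21  18 186] [324.2742 416.4785]
```

step_arm(increments=[[[-1, -3, 10, 0, 0, 0, 0], [-1, -7, 26, 2, 0, 0, 0], [-1, -8, 34, 10, 0, 0, 0], [-1, -8, 34, 22, 0, 0, 0], [-1, -8, 34, 30, 0, 0, 0], [-1, -8, 34, 32, 0, 0, 0], [-1, -8, 34, 34, 0, 0, 0], [-1, -8, 34, 34, 0, 0, 0]]])

```text
t: 17.27
eef_pos: [0.5237, 0.0383, 0.0705]
tool_rot: [-0.0, 1.0, -0.024, -0.0]
contact_force: [-0.4, -0.2, -2.3]
gripper_width: 0.766
grasp_force: 67.5
```

step_arm(increments=[[[-1, 0, 0, 1, 0, 0, 0], [-1, 0, 0, 2, 0, 0, 0], [-1, 0, 0, 2, 0, 0, 0]]])

```text
t: 17.52
eef_pos: [0.5242, 0.0381, 0.0692]
tool_rot: [-0.0, 1.0, -0.025, 0.0]
contact_force: [-0.3, 0.5, -0.9]
gripper_width: 0.769
grasp_force: 67.7
```

step_arm(increments=[[[-1, 0, 0, 0.5, 0, 0, 0], [-1, 0, 0, 1, 0, 0, 0], [-1, 0, 0, 1, 0, 0, 0]]])

```text
t: 17.77
eef_pos: [0.5242, 0.0382, 0.0692]
tool_rot: [-0.0, 1.0, -0.025, 0.001]
contact_force: [-3.3, 0.9, 11.5]
gripper_width: 0.768
grasp_force: 69.2
```

Run:
```python
from h import *
st()
c=snap('wrist','w11');snap('top','t11');snap('scene','s11')
hsv=cv2.cvtColor(c['image'],cv2.COLOR_RGB2HSV)
m=cv2.inRange(hsv,(15,130,90),(32,255,255)); n,l,s,ce=cv2.connectedComponentsWithStats(m)
for i in range(1,n):
    if 100<s[i][4]<6000: print(s[i],ce[i])
m=cv2.inRange(hsv,(95,40,0),(130,255,90)); m[:350]=0; n,l,s,ce=cv2.connectedComponentsWithStats(m)
for i in range(1,n):
    if 80<s[i][4]<2000: print('hole',s[i],ce[i],atz('w11',ce[i],.124))
print(proj('w11',(.5960,.0605,.0985)),proj('w11',(.5933,.0066,.0985)))
```

```text
t 17.7667 p [0.5242 0.0382 0.0692] w 0.7678017873968884 F [-3.2745  0.8847 11.4936] xyaw -2.83155011204971 z [ 0.0011  0.0001 -1.    ] q7 -1.9290731261407452
[ 373   95   87   67 4404] [417.525 126.931]
[ 197   99   66   67 3425] [229.2815 131.4756]
[249 104  37  20 161] [264.9379 110.6398]
[212 290 225  12 831] [321.917  293.3911]
hole [314 408  21  18 183] [324.0164 416.7869] [0.5228 0.0378 0.124 ]
[227.7261 131.5299] [425.4656 131.7066]
```

step_arm(increments=[[[-1, 0, 0, -0.6, 0, 0, 0], [-1, 5, 0, -0.6, 0, 0, 0], [-1, 12, 0, -0.6, 0, 0, 0], [-1, 20, 0, -0.6, 0, 0, 0], [-1, 27, 0, -0.6, 0, 0, 0], [-1, 31, 0, -0.6, 0, 0, 0], [-1, 34, 0, -0.6, 0, 0, 0], [-1, 34, 0, -0.6, 0, 0, 0]]])

```text
t: 18.58
eef_pos: [0.5578, 0.0363, 0.0692]
tool_rot: [0.0, 1.0, -0.025, -0.0]
contact_force: [-3.3, 0.7, 8.9]
gripper_width: 0.764
grasp_force: 68.6
```

step_arm(increments=[[[-1, 2, 0, 0, 0, 0, 0], [-1, 4, 0, 0, 0, 0, 0], [-1, 6, 0, 0, 0, 0, 0], [-1, 8, 0, 0, 0, 0, 0], [-1, 10, 0, 0, 0, 0, 0], [-1, 10, 0, 0, 0, 0, 0]]])

```text
t: 19.08
eef_pos: [0.5664, 0.0359, 0.0693]
tool_rot: [0.0, 1.0, -0.025, -0.001]
contact_force: [-8.1, 0.3, 13.6]
gripper_width: 0.765
grasp_force: 69.1
```

step_arm(increments=[[[-1, 2, 0, -0.5, 0, 0, 0], [-1, 4, 0, -0.5, 0, 0, 0], [-1, 6, 0, -0.5, 0, 0, 0], [-1, 8, 0, -0.5, 0, 0, 0], [-1, 10, 0, -0.5, 0, 0, 0], [-1, 10, 0, -0.5, 0, 0, 0]]])

```text
t: 19.58
eef_pos: [0.5747, 0.0351, 0.0693]
tool_rot: [0.001, 1.0, -0.025, -0.003]
contact_force: [-11.9, -0.8, 15.1]
gripper_width: 0.764
grasp_force: 69.3
```

```bash
cat > ptr.py <<'E'
from h import *
import sys
n=sys.argv[1]; st()
e=np.array([.9988,-.0489]); f=np.array([.0489,.9988]); O=np.array([.5687,.0350])
for cam in('wrist','scene'):
    fn=cam[0]+n; c=snap(cam,fn); im=c['image'].astype(int)
    # rectify the jig top z=.055 into jig coordinates, 0.25 mm/px, x -20..140, y -85..85
    xs=np.arange(-20,140,.5); ys=np.arange(-85,85,.5); X,Y=np.meshgrid(xs,ys)
    W=O+X[...,None]/1000*e+Y[...,None]/1000*f; P=np.concatenate([W,np.full(X.shape+(1,),.0555)],2)
    q=(P@c['R'].T+c['t'])@c['camera_matrix'].T; m=(q[...,:2]/q[...,2:]).astype(np.float32)
    rec=cv2.remap(c['image'],m[...,0],m[...,1],cv2.INTER_LINEAR)
    for y0,y1 in((-78,-52),(52,78)):
        s=rec[int((y0+85)*2):int((y1+85)*2)]; h=cv2.cvtColor(s,cv2.COLOR_RGB2HSV)
        masks={'green':cv2.inRange(h,(50,70,60),(90,255,255)),'red':cv2.inRange(h,(170,120,100),(180,255,255))|cv2.inRange(h,(0,170,120),(5,255,255)),'black':cv2.inRange(h,(0,0,0),(180,255,60))}
        for k,mk in masks.items():
            pr=(mk>0).mean(0); i=np.where(pr>.3)[0]; print(fn,y0,k,(xs[i.min()],xs[i.max()],len(i)) if len(i) else None, 'peak',xs[pr.argmax()],round(pr.max(),2))
E
python3 ptr.py 12
```

```text
t 19.5833 p [0.5747 0.0351 0.0693] w 0.7636831662323645 F [-11.9011  -0.8295  15.1126] xyaw -2.8686569418208165 z [-0.0062 -0.0009 -1.    ] q7 -1.9020533248869371
w12 -78 green (np.float64(76.5), np.float64(87.5), 23) peak 76.5 0.9
w12 -78 red (np.float64(94.5), np.float64(108.5), 29) peak 94.5 0.9
w12 -78 black (np.float64(-20.0), np.float64(139.5), 49) peak 71.0 1.0
w12 52 green (np.float64(76.5), np.float64(87.5), 23) peak 76.5 1.0
w12 52 red (np.float64(94.5), np.float64(108.5), 29) peak 94.5 1.0
w12 52 black (np.float64(-20.0), np.float64(139.5), 51) peak 119.5 1.0
s12 -78 green (np.float64(79.0), np.float64(86.0), 15) peak 81.0 0.83
s12 -78 red (np.float64(98.5), np.float64(107.0), 18) peak 104.5 0.83
s12 -78 black None peak -20.0 0.0
s12 52 green (np.float64(79.0), np.float64(85.5), 14) peak 81.0 0.94
s12 52 red (np.float64(98.5), np.float64(107.0), 18) peak 100.0 0.92
s12 52 black None peak -20.0 0.0
```

Green spans jig x 76.5–87.5, red starts at 94.5, and the pointer is at about 71. It needs another 11 mm.

step_arm(increments=[[[-1, 2, 0, -0.5, 0, 0, 0], [-1, 4, 0, -0.5, 0, 0, 0], [-1, 6, 0, -0.5, 0, 0, 0], [-1, 8, 0, -0.5, 0, 0, 0], [-1, 10, 0, -0.5, 0, 0, 0], [-1, 11, 0, -0.5, 0, 0, 0], [-1, 11, 0, -0.5, 0, 0, 0], [-1, 11, 0, -0.5, 0, 0, 0]]])

```text
t: 20.35
eef_pos: [0.5836, 0.0342, 0.0694]
tool_rot: [0.001, 1.0, -0.025, -0.005]
contact_force: [-16.8, -0.5, 18.5]
gripper_width: 0.766
grasp_force: 69.8
```

```bash
sed -i "s/pr=(mk>0).mean(0);/pr=(mk>0).mean(0)*((xs>58)\&(xs<112));/" ptr.py; python3 ptr.py 13 | grep -v ^s
python3 - <<'E'
from h import *
c=cv2.imread('pics/w13.png'); hsv=cv2.cvtColor(c,cv2.COLOR_BGR2HSV)
m=cv2.inRange(hsv,(95,40,0),(130,255,90)); m[:380]=0; n,l,s,ce=cv2.connectedComponentsWithStats(m)
O=np.array([.5687,.035]);e=np.array([.9988,-.0489]);f=np.array([.0489,.9988])
for i in range(1,n):
    if 80<s[i][4]<2000: w=atz('w13',ce[i],.124); print('hole',ce[i],w,(w[:2]-O)@e,(w[:2]-O)@f)
E
```

```text
t 20.35 p [0.5836 0.0342 0.0694] w 0.7656245982904437 F [-16.7516  -0.5401  18.4599] xyaw -2.878081416730014 z [-0.0103 -0.0016 -0.9999] q7 -1.8968190956033635
w13 -78 green (np.float64(76.5), np.float64(87.5), 19) peak 76.5 0.9
w13 -78 red (np.float64(94.5), np.float64(108.5), 29) peak 94.5 0.9
w13 -78 black (np.float64(79.0), np.float64(80.5), 4) peak 79.5 1.0
w13 52 green (np.float64(76.5), np.float64(87.5), 19) peak 76.5 1.0
w13 52 red (np.float64(94.5), np.float64(108.5), 29) peak 94.5 1.0
w13 52 black (np.float64(79.0), np.float64(81.0), 5) peak 79.5 0.92
hole [324.4651 416.3663] [0.5828 0.0338 0.124 ] 0.014111923924701082 -0.0005274591559193742
```

The pointers are at 79.5 on both sides, inside green. The tool has tilted 0.6° under load, so I'll straighten it and press slightly further.

step_arm(increments=[[[-1, 0.5, 0, 0, 0, 0.2, 0], [-1, 1, 0, 0, 0, 0.4, 0], [-1, 1, 0, 0, 0, 0.6, 0], [-1, 1, 0, 0, 0, 0.6, 0], [-1, 1, 0, 0, 0, 0.6, 0]]])

```text
t: 20.87
eef_pos: [0.5835, 0.0342, 0.0693]
tool_rot: [0.001, 1.0, -0.025, -0.001]
contact_force: [-19.9, -0.7, 20.7]
gripper_width: 0.763
grasp_force: 70.0
```

```bash
python3 ptr.py 14 | grep -E "^t|^w.*black"
```

```text
t 20.8667 p [0.5835 0.0342 0.0693] w 0.7634960132253666 F [-19.9066  -0.7291  20.7284] xyaw -2.8720353905286653 z [-0.0018 -0.0024 -1.    ] q7 -1.900413362593174
w14 -78 black (np.float64(79.0), np.float64(80.5), 4) peak 79.5 1.0
w14 52 black (np.float64(79.5), np.float64(80.5), 3) peak 79.5 0.9
```

step_arm(increments=[[[-1, 0.5, 0, -0.5, 0, 0, 0], [-1, 1, 0, -1, 0, 0, 0], [-1, 1, 0, -1, 0, 0, 0], [-1, 1, 0, -1, 0, 0, 0]]])

```text
t: 21.3
eef_pos: [0.5852, 0.0338, 0.0693]
tool_rot: [0.001, 1.0, -0.025, -0.0]
contact_force: [-14.1, -1.0, 9.9]
gripper_width: 0.76
grasp_force: 68.5
```

```bash
python3 ptr.py 15 | grep -E "^t|^w.*black"
```

```text
t 21.3 p [0.5852 0.0338 0.0693] w 0.7601379705202005 F [-14.145   -0.9811   9.8521] xyaw -2.8759745785990902 z [-0.0006 -0.0024 -1.    ] q7 -1.8995424683732245
w15 -78 black (np.float64(81.0), np.float64(82.5), 4) peak 81.0 1.0
w15 52 black (np.float64(81.0), np.float64(82.0), 3) peak 81.5 0.92
```

The pointers are at 81.5, mid-green on both sides, and the box is upright and pressing on the deck. I'll hold to confirm it is steady, then hand in.

step_arm(increments=[[[-1, 0, 0, 0, 0, 0, 0], [-1, 0, 0, 0, 0, 0, 0], [-1, 0, 0, 0, 0, 0, 0], [-1, 0, 0, 0, 0, 0, 0], [-1, 0, 0, 0, 0, 0, 0], [-1, 0, 0, 0, 0, 0, 0]]])

```text
t: 21.9
eef_pos: [0.5852, 0.0339, 0.0693]
tool_rot: [0.001, 1.0, -0.025, -0.0]
contact_force: [-13.8, -0.7, 8.8]
gripper_width: 0.762
grasp_force: 68.5
```

```bash
python3 ptr.py 16 | grep -E "^t|^w.*black" && python3 -c "
from station import bot
print(bot.hand_in())"
```

```text
t 21.9 p [0.5852 0.0339 0.0693] w 0.7624672296435635 F [-13.7852  -0.68     8.7789] xyaw -2.873495188686279 z [-0.0006 -0.0023 -1.    ] q7 -1.8995908384892286
w16 -78 black (np.float64(81.0), np.float64(82.5), 4) peak 81.0 1.0
w16 52 black (np.float64(81.0), np.float64(82.0), 3) peak 81.5 0.92
the job is handed in; nothing more can be done
None
```

Handed in at 21.9 s: both dogs are in the stop's holes (home by measured height and contact force), and the arm is holding the dark box upright against them with about 14 N; both pointers read mid-green (about 20 mm) and steady, and never went past that.

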